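# Load a turning blank through the magazine's spring gate

### The job

Load the square turning blank into the lathe's blank magazine: set it lengthwise on the feed tray between the low rails, then push it along the tray through the spring gate until it is wholly in the holding bay and the gate has sprung fully shut behind it. Do not lift it over the gate, and leave the round blank and the wax tin where they stand.

Things in the scene. Friction and masses are not known exactly. Their poses are not given: they have to be found in the camera images.
- blank: Square turning blank of pale wood, a bar 110 mm long (its x), 48 x 48 mm in section, 0.12 to 0.24 kg, lying on the bench at the right. Origin: centre of its underside; z up. Either end may go first.
- round_blank: Half-turned round blank of wood, a spool 62 mm in diameter and 92 mm tall standing upright on the bench near the square blank (the two may swap places). Origin: centre of its underside. A bystander.
- wax_tin: Round steel tin, 76 mm in diameter, 60 mm tall, standing at the left. Origin: centre of its underside. A bystander.
- magazine: Sheet-steel blank magazine fixed to the bench, 460 mm long, 140 mm wide, open above, tray end at the right, bay end at the left. Origin: on the bench under the middle of the gate opening; x points from tray through gate into bay (the push direction), y to the left of that push, z up. Floor 6 mm above the bench, x from -195 to 265 mm.
- gate (a joint): Spring gate: metal leaf 66 mm long, 4 mm thick, 9 to 47 mm above the bench, on an upright hinge at magazine x 5, y +38 mm. 0 = shut; grows to 1.6 rad as it swings into the bay, never outward. A spring shuts it (tip force 1 N shut, 3 N open). Its free edge sweeps to 71 mm past the gate wall: the rear of the blank must go beyond that before the gate can shut.
- gate_edge (a point): Middle of the gate leaf's free edge, 28 mm above the bench.
- tray_mid (a point): Middle of the feed tray's floor (magazine x -100 mm, 6 mm above the bench). The tray runs from x -190 to -6 mm between two low rails 8 mm thick, inner faces 62 mm apart (y +-31 mm), tops 24 mm above the bench. Its outer end is open.
- gateway (a point): Middle of the gate opening at floor level (magazine x 0, 6 mm above the bench). The gate wall spans x -6 to 0 mm and rises 52 mm above the bench; the opening is 64 mm wide (y +-32 mm) and has no lintel.
- bay_mid (a point): Middle of the holding bay's floor (magazine x 130 mm, 6 mm above the bench). Inside, the bay spans x 0 to 259 mm and y +-64 mm; its walls rise 52 mm above the bench; open above.
Not all that is in view belongs to the job. Leave any green or red look-alike of the blank alone.

How it is judged (in metres and radians):
On the way, in this order (a step that is already met when the one before it is completed fails the run):
1. the blank lies flat and lengthwise on the feed tray between the rails, wholly in front of the shut gate (x of blank in the frame of magazine between -0.2 and -0.052 m and y of blank in the frame of magazine between -0.015 and 0.015 m and z of blank in the frame of magazine below 0.011 m and angle between the x axis of blank and the x axis of magazine, either way round below 0.2 rad and value of joint gate below 0.1 rad), for 0.2 s.
2. the blank, sliding on the floor of the magazine, is passing through the gateway and holds the gate open (x of blank in the frame of magazine between -0.03 and 0.055 m and z of blank in the frame of magazine below 0.014 m and value of joint gate above 0.5 rad), for 0.1 s.
At the end, for the whole second after the job is handed in: The blank lies flat (within 0.1 rad, underside within 5 mm of the bay floor) and at rest wholly inside the holding bay, its centre 60 to 240 mm past the gate wall, and the gate is shut to within 0.06 rad (x of blank in the frame of magazine between 0.06 and 0.24 m and y of blank in the frame of magazine between -0.06 and 0.06 m and z of blank in the frame of magazine below 0.011 m and angle between blank's own z axis and vertical below 0.1 rad and value of joint gate below 0.06 rad and linear speed of blank below 0.01 m/s); the robot touches nothing.
It fails at once if the round blank is moved more than 30 mm or tipped (distance of round_blank from where it was at the start of the episode above 0.03 m or angle between round_blank's own z axis and vertical above 0.3 rad).
It fails at once if the wax tin is moved more than 30 mm or tipped (distance of wax_tin from where it was at the start of the episode above 0.03 m or angle between wax_tin's own z axis and vertical above 0.3 rad).
It also fails if it takes over 59 s, if anything falls off the work surface, if the arm or the gripper's body presses on something with over 40 N, if the wrist force passes 120 N, or if a joint passes its speed limit or range.

### The arm

A 6-joint arm with a two-finger parallel gripper is mounted at the origin on the work surface. World frame = base frame: x ahead of the robot, y to its left, z up, the work surface at z = 0. Lengths are in m, angles in degrees, forces in N, time in s.
With the tool pointing down it reaches from about 0.3 to 0.75 m from the base axis. Payload 8.5 kg.
Tool frame: the origin (TCP) lies on the centre line of the jaws, within the pads' length; the fingertips stand 17 mm ahead of it and the grasp point (between the pads) lies 2 mm behind it (env.tip_extent is the distance from the TCP to the fingertips, in m); z points along the fingers, y is the direction in which the jaws open and shut (so a half turn about z gives the same grasp; the last joint's range is limited). The gripper opens to 85 mm and grips with 20 to 120 N. Pads are 22 mm wide; open, the fingers measure 114 mm over their backs; the gripper's body (76 mm by 85 mm) begins 54 mm behind the grasp point. The pads swing forward as they close: fully open they stand 13 mm farther back than shut.
Start: joints at [-12.336, 21.807, 74.336, -0, 83.858, -12.336], TCP at [0.55, 0, 0.248] pointing down, gripper open.
Joint ranges: [-178.18, 178.18], [-50.72, 133.34], [12.68, 142.11], [-81.47, 261.47], [9.98, 163.14], [-165.26, 165.26]. Speed limits (degrees/s): [136.94, 136.94, 180, 180, 180, 180].

### API

Orientations are given as a 3x3 rotation matrix whose columns are the frame's x, y, z axes.
In Python, from rig import telemetry, get_image, camera_params, close_job, env gives the robot as it stands.
- The arm moves only by the tool apply_moves, never from a script. Its argument "motion" is a list of rows, each an object of numbers: "tx", "ty", "tz": the shift along the tool's x, y, z in cm; "turn": the turn about the tool's z in degrees; "jaw": the gripper's target within -1 to 1 (fully open at 1, half-way at 0, shut at -1). In form: [{"tx": .., "ty": .., "tz": .., "turn": .., "jaw": ..}, ...]. A call has 1 to 5 rows; each row is the pose to reach, as a shift and turn from the pose measured when the call began, along the tool's axes at that moment; what a row does not reach only later rows make up. A row lasts 1/12 s, in which the tool goes at most 41.7 mm and 7.16 degrees, less where a joint would pass 70% of its speed; a pose out of reach is approached as far as the arm can. A call with a gripper value outside its range is refused whole. The fingers move at their own pace and stop on an object; "squeeze" is the grip in N (left out, the last holds). Time passes only in rows, so rows that repeat a pose let the fingers close. It gives the time, the measured TCP pose, the force and the opening at its end, in the units of the state.
- telemetry.observe(): the state, without advancing time (a new reading comes with each control period).
- get_image(name): name is "scene" or "side" or "wrist"; returns (picture, depth): 400x640x3 uint8, red, green, blue; 400x640 float32, m along the optical axis (not along the pixel's ray), 0 where there is no reading.
- camera_params(name): a dict with "fx", "fy", "cx", "cy" (pixels), "D" ([k1, k2, p1, p2, k3] as OpenCV has them; the pictures are not rectified), "rvec" (rotation vector, rad) and "tvec" (3), from world to camera coordinates, as OpenCV has them. Camera axes: x right, y down, z forward; pixel columns grow to the right and rows downward; lengths in m; the calibration is good to about 2 mm. A picture is of the moment at which its call begins: read the wrist's pose just before it. camera_params takes no time and is no camera call; for the wrist camera it gives the pose at the moment of the call.
- close_job(): hands the job in, once; it reports no verdict.
The state is a dict: "time_s": time; "q": joint angles; "qvel": joint speeds; "joint_efforts": joint torques, N m; "position": TCP position; "tool_rot": TCP orientation; "ft_force": force on the tool from outside, world axes, zero at the start; "wrist_torque": the same for the moment, N m; "grip_width": finger opening in m.
Only numpy, scipy, OpenCV 4.12 (cv2) and the standard library are available. Lean on these libraries where they do the work, as an engineer would, in place of code of your own. Each camera call takes 0.05 s, during which the arm holds its last target. There are 200 camera calls.

## Working session

There is one attempt and no reset: what is moved stays moved. The work goes in short steps, Python scripts to look and compute and a tool call to move; the robot and the scene stay as the last step left them, time stands still between calls to the robot, and variables do not carry over. Pictures are saved under pics/ and viewed, about 8 in all and at most 12, crops included, and the job is handed in when it is done.

Besides the shell and the picture viewer there is one more tool, called after "Emit:" as name([rows], argument=value, ...), one row to a line, values as JSON. apply_moves: Moves the arm, as the interface text tells. Its arguments: {"type":"object","properties":{"motion":{"type":"array"},"squeeze":{"type":"number"}},"required":["motion"]}

```bash
mkdir -p pics; cat > h.py <<'E'
import numpy as np, cv2
from rig import telemetry, get_image, camera_params, close_job, env
def save(n,f):
    p=camera_params(n); im,d=get_image(n); cv2.imwrite(f'pics/{f}.png',im[...,::-1]); np.savez(f'pics/{f}.npz',im=im,d=d,**{k:np.array(v) for k,v in p.items()}); return im,d,p
def load(f):
    z=np.load(f'pics/{f}.npz'); return z['im'],z['d'],z
def cam(p):
    K=np.array([[p['fx'],0,p['cx']],[0,p['fy'],p['cy']],[0,0,1]],float); R=cv2.Rodrigues(np.array(p['rvec'],float))[0]; return K,np.array(p['D'],float),R,np.array(p['tvec'],float).ravel()
def rays(p,uv):
    K,D,R,t=cam(p); n=cv2.undistortPoints(np.array(uv,float).reshape(-1,1,2),K,D)[:,0]
    return -R.T@t, np.c_[n,np.ones(len(n))]@R   # dirs scaled to unit optical depth
def plane(p,uv,z):
    c,r=rays(p,uv); return c+r*((z-c[2])/r[:,2])[:,None]
def pts(p,uv,d):
    c,r=rays(p,uv); uv=np.array(uv).astype(int).reshape(-1,2); return c+r*d[uv[:,1],uv[:,0]][:,None]
E
python3 - <<'E'
from h import *
s=telemetry.observe(); print(s)
for n in('scene','side'): save(n,n+'0')
a=cv2.imread('pics/scene0.png');b=cv2.imread('pics/side0.png')
E
```

```text
{'time_s': 0.0, 'q': array([-1.23345636e+01,  2.18421815e+01,  7.43844297e+01, -1.13592088e-03,
        8.38569835e+01, -1.23339894e+01]), 'qvel': array([-0.10378172,  0.00351721,  0.0901123 , -0.1020086 , -0.03622417,
       -0.05214508]), 'joint_efforts': array([-1.00240642e-03, -4.48466885e+01, -2.31285810e+01, -2.87182611e-04,
        4.73836102e-03,  1.77242771e-05]), 'position': array([5.49739716e-01, 6.14172422e-05, 2.47702494e-01]), 'tool_rot': array([[ 8.09349140e-06,  9.99998978e-01, -1.42953527e-03],
       [ 9.99999957e-01, -7.67548120e-06,  2.92415097e-04],
       [ 2.92403826e-04, -1.42953758e-03, -9.99998935e-01]]), 'ft_force': array([-0.40463221,  0.22356646,  1.15575604]), 'wrist_torque': array([-0.01022   ,  0.01383557,  0.0213967 ]), 'grip_width': 0.08542118073519302}
```

View pics/scene0.png

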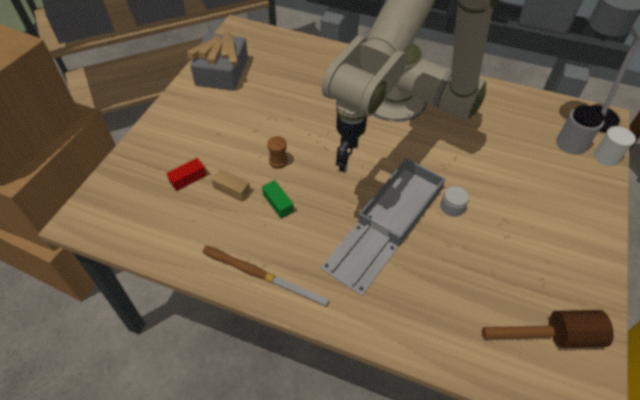

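View pics/side0.png

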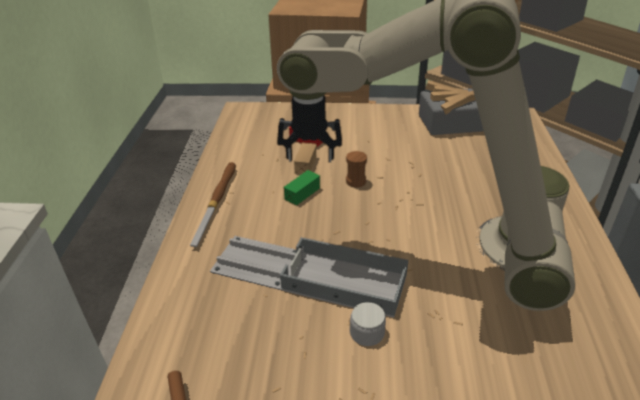

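The scene view shows the blank at about (231,186), red and green look-alikes at (187,173) and (278,198), and the round blank at (277,152). The tray end is at (360,262), the bay at (415,190) and the tin at (455,201). In the side view the gripper partly hides the blank. I'll measure from the depth and pixels.

```bash
python3 - <<'E'
from h import *
g=np.stack(np.meshgrid(np.arange(640),np.arange(400)),-1).reshape(-1,2)
def comp(f,x0,x1,y0,y1,zmin,zmax):
    im,d,p=load(f); P=pts(p,g,d).reshape(400,640,3)
    m=np.zeros((400,640),bool); m[y0:y1,x0:x1]=1; m&=(d>0)&(P[...,2]>zmin)&(P[...,2]<zmax)
    return im,P,m,p
for n,b in dict(blank=(208,255,166,206),round=(262,292,132,170),tin=(438,472,183,220),green=(258,298,176,220)).items():
    im,P,m,p=comp('scene0',*b,.012,.15); Q=P[m]; zt=np.percentile(Q[:,2],95)
    T=m&(P[...,2]>zt-.008); uv=np.argwhere(T)[:,::-1]; X=plane(p,uv,zt)[:,:2].astype(np.float32)
    print(n,len(Q),'ztop',zt.round(4),'bench',np.percentile(P[b[2]:b[3],b[0]:b[1],2],5).round(4),cv2.minAreaRect(X))
# magazine
im,P,m,p=comp('scene0',355,450,155,240,.04,.07); X=P[m][:,:2].astype(np.float32); print('bay wall',len(X),np.percentile(P[m][:,2],[5,50,95]),cv2.minAreaRect(X),cv2.boxPoints(cv2.minAreaRect(X)))
for pt in [(324,266),(361,290),(385,176),(443,183),(409,161)]: print(pt,plane(p,[pt],.006)[0],plane(p,[pt],.052)[0])
a=cv2.resize(im[150:300,300:460],(800,750)[:2]); cv2.imwrite('pics/crop1.png',cv2.resize(im[150:300,300:460][...,::-1],(640,600),interpolation=cv2.INTER_CUBIC))
E
```

```text
blank 687 ztop 0.051 bench -0.0043 ((0.6014753580093384, -0.34896430373191833), (0.11055492609739304, 0.050742778927087784), 81.75501251220703)
round 524 ztop 0.0948 bench -0.004 ((0.44430479407310486, -0.26205453276634216), (0.06430703401565552, 0.05929093435406685), 23.4156494140625)
tin 657 ztop 0.0631 bench -0.0033 ((0.40655794739723206, 0.29799461364746094), (0.08943664282560349, 0.06899090111255646), 30.471355438232422)
green 655 ztop 0.051 bench -0.0043 ((0.598505973815918, -0.1933443546295166), (0.11205138266086578, 0.04914916306734085), 55.271514892578125)
bay wall 847 [0.04141426 0.04986401 0.05891741] ((0.46841341257095337, 0.18415632843971252), (0.2007702738046646, 0.27823367714881897), 74.989501953125) [[0.30804414 0.12322721]
 [0.57678396 0.05116579]
 [0.6287827  0.24508545]
 [0.36004287 0.31714687]]
(324, 266) [0.74798126 0.0135608  0.006     ] [0.77253364 0.02187245 0.052     ]
(361, 290) [0.77983655 0.13250819 0.006     ] [0.80320687 0.13640604 0.052     ]
(385, 176) [0.37146889 0.07923407 0.006     ] [0.40999257 0.08510877 0.052     ]
(443, 183) [0.33137242 0.25770922 0.006     ] [0.37138396 0.25696121 0.052     ]
(409, 161) [0.28117964 0.13409571 0.006     ] [0.3230537  0.13793465 0.052     ]
```

View pics/crop1.png

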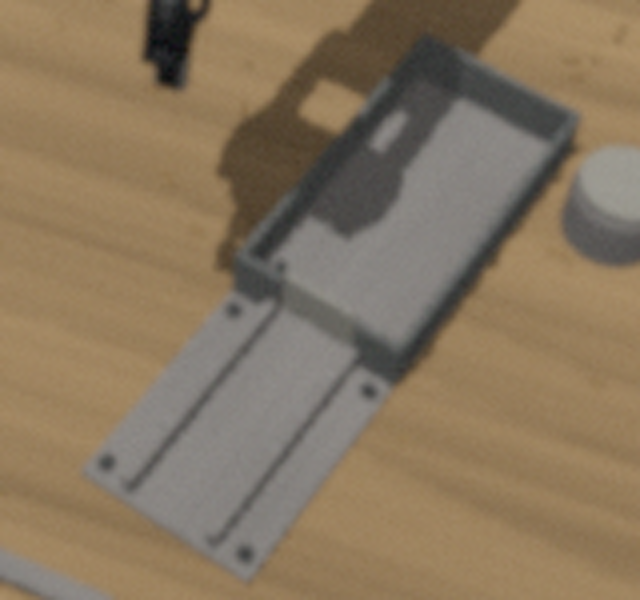

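```bash
cat >> h.py <<'E'
def rigid(M,W):
    a=M.mean(0);b=W.mean(0);U,S,V=np.linalg.svd((M-a).T@(W-b));R=V.T@np.diag([1,np.linalg.det(V.T@U.T)])@U.T
    return R,b-R@a,np.linalg.norm((M@R.T+b-R@a)-W,axis=1)
E
python3 - <<'E'
from h import *
im,d,p=load('scene0')
c=lambda L:np.array(L)/4+np.array([300,150])-.375
W=np.r_[plane(p,c([(85,470),(248,580)]),.006),plane(p,c([(425,38),(580,118),(237,255),(398,372)]),.052)][:,:2]
M=np.array([(-195,70),(-195,-70),(265,70),(265,-70),(-6,70),(-6,-70)])/1000.
R,t,e=rigid(M,W);print(R,t,e,np.degrees(np.arctan2(R[1,0],R[0,0])))
for x in(-.19,-.12,-.1,0,.13):print(x,R@[x,0]+t)
E
```

```text
[[-0.96310952 -0.26910976]
 [ 0.26910976 -0.96310952]] [0.59061048 0.12337135] [0.00602637 0.0050983  0.00255405 0.0038665  0.0041225  0.01153697] 164.38870097221871
-0.19 [0.77360129 0.07224049]
-0.12 [0.70618363 0.09107818]
-0.1 [0.68692144 0.09646037]
0 [0.59061048 0.12337135]
0.13 [0.46540625 0.15835562]
```

Emit:
apply_moves([
  {"tx": -20,"ty": 3,"tz": 0,"turn": 8,"jaw": 1},
  {"tx": -20,"ty": 3,"tz": 0,"turn": 8,"jaw": 1},
  {"tx": -20,"ty": 3,"tz": 0,"turn": 8,"jaw": 1},
  {"tx": -20,"ty": 3,"tz": 0,"turn": 8,"jaw": 1},
  {"tx": -20,"ty": 3,"tz": 0,"turn": 8,"jaw": 1},
])

```text
time_s: 0.52
position: [0.5796, -0.2025, 0.2472]
tool_rot: [[0.14, 0.99, -0.002], [0.99, -0.14, 0.0], [0.0, -0.002, -1.0]]
ft_force: [0.6, 0.1, 0.4]
grip_width: 0.0855
```

Emit:
apply_moves([
  {"tx": -14,"ty": 4,"tz": 2,"turn": 0,"jaw": 1},
  {"tx": -14,"ty": 4,"tz": 2,"turn": 0,"jaw": 1},
  {"tx": -14,"ty": 4,"tz": 2,"turn": 0,"jaw": 1},
  {"tx": -14,"ty": 4,"tz": 2,"turn": 0,"jaw": 1},
  {"tx": -14,"ty": 4,"tz": 2,"turn": 0,"jaw": 1},
])

```text
time_s: 0.93
position: [0.5986, -0.3517, 0.224]
tool_rot: [[0.145, 0.989, -0.005], [0.989, -0.145, 0.002], [0.001, -0.005, -1.0]]
ft_force: [1.5, -0.1, -1.0]
grip_width: 0.0855
```

```bash
python3 - <<'E'
from h import *
s=telemetry.observe();print(s['position'],s['tool_rot'])
save('wrist','w1')
E
```

```text
[ 0.59859943 -0.35172634  0.22404284] [[ 1.44776907e-01  9.89452577e-01 -4.82131940e-03]
 [ 9.89463894e-01 -1.44770584e-01  1.63745703e-03]
 [ 9.22200848e-04 -5.00758743e-03 -9.99987037e-01]]
```

View pics/w1.png

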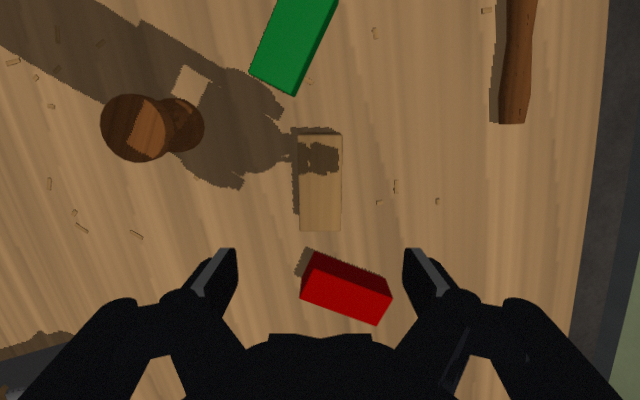

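The wrist view shows the blank's top from about (299,134) to (341,231), the round blank at (140,128), and red and green look-alikes at (345,288) and (295,45), all clear of the jaws. Now I'll measure it from this view.

```bash
python3 - <<'E'
from h import *
im,d,p=load('w1'); g=np.stack(np.meshgrid(np.arange(640),np.arange(400)),-1).reshape(-1,2)
P=pts(p,g,d).reshape(400,640,3); m=np.zeros((400,640),bool); m[115:245,285:360]=1
print('bench',np.median(P[200:240,400:450,2]))
T=m&(P[...,2]>.03)&(P[...,2]<.07); zt=np.median(P[T][:,2]); uv=np.argwhere(T)[:,::-1]
r=cv2.minAreaRect(plane(p,uv,zt)[:,:2].astype(np.float32)); print(zt,r, uv.min(0),uv.max(0))
s=telemetry.observe(); c=np.array([*r[0],.041]); print('tool shift cm',s['tool_rot'].T@(c-s['position'])*100)
E
```

```text
bench -0.0005174284797683504
0.04757805431445139 ((0.5976431369781494, -0.3532259166240692), (0.1093992069363594, 0.04771346598863602), 81.81934356689453) [297 134] [342 231]
tool shift cm [-4.48107208e-01  1.74775571e-02  1.83877449e+01]
```

Emit:
apply_moves([
  {"tx": -0.4,"ty": 0,"tz": 4,"turn": 0,"jaw": 1},
  {"tx": -0.4,"ty": 0,"tz": 8,"turn": 0,"jaw": 1},
  {"tx": -0.4,"ty": 0,"tz": 12,"turn": 0,"jaw": 1},
  {"tx": -0.4,"ty": 0,"tz": 15,"turn": 0,"jaw": 1},
  {"tx": -0.4,"ty": 0,"tz": 15,"turn": 0,"jaw": 1},
])

```text
time_s: 1.4
position: [0.5954, -0.3497, 0.0682]
tool_rot: [[0.142, 0.99, -0.014], [0.99, -0.142, 0.01], [0.008, -0.015, -1.0]]
ft_force: [-0.5, -0.2, -0.1]
grip_width: 0.0853
```

```bash
python3 - <<'E'
from h import *
s=telemetry.observe();print(s['position']); print('tool shift cm',s['tool_rot'].T@(np.array([.5976,-.3532,.041])-s['position'])*100, s['tool_rot'])
E
```

```text
[ 0.5953756  -0.34966041  0.06819668]
tool shift cm [-0.34131043  0.31128962  2.71255706] [[ 0.14219793  0.98974363 -0.01368555]
 [ 0.98980339 -0.14206331  0.01035705]
 [ 0.00830661 -0.01501875 -0.99985271]]
```

Emit:
apply_moves([
  {"tx": -0.3,"ty": 0.3,"tz": 1.5,"turn": 0,"jaw": 1},
  {"tx": -0.3,"ty": 0.3,"tz": 2.7,"turn": 0,"jaw": 1},
  {"tx": -0.3,"ty": 0.3,"tz": 2.7,"turn": 0,"jaw": 1},
  {"tx": -0.3,"ty": 0.3,"tz": 2.7,"turn": 0,"jaw": -1},
  {"tx": -0.3,"ty": 0.3,"tz": 2.7,"turn": 0,"jaw": -1},
], squeeze=40)

```text
time_s: 1.82
position: [0.5982, -0.353, 0.0431]
tool_rot: [[0.142, 0.99, -0.012], [0.99, -0.142, 0.009], [0.007, -0.013, -1.0]]
ft_force: [-0.2, 0.7, -0.1]
grip_width: 0.064
```

Emit:
apply_moves([
  {"tx": 0,"ty": 0,"tz": 0,"turn": 0,"jaw": -1},
  {"tx": 0,"ty": 0,"tz": 0,"turn": 0,"jaw": -1},
  {"tx": 0,"ty": 0,"tz": 0,"turn": 0,"jaw": -1},
  {"tx": 0,"ty": 0,"tz": 0,"turn": 0,"jaw": -1},
  {"tx": 0,"ty": 0,"tz": 0,"turn": 0,"jaw": -1},
])

```text
time_s: 2.23
position: [0.5989, -0.3534, 0.0451]
tool_rot: [[0.142, 0.99, -0.009], [0.99, -0.142, 0.007], [0.005, -0.01, -1.0]]
ft_force: [-0.5, 1.0, 8.4]
grip_width: 0.047
```

Emit:
apply_moves([
  {"tx": 0,"ty": 0,"tz": -3,"turn": 0,"jaw": -1},
  {"tx": 0,"ty": 0,"tz": -6,"turn": 0,"jaw": -1},
  {"tx": 0,"ty": 0,"tz": -10,"turn": 0,"jaw": -1},
  {"tx": 0,"ty": 0,"tz": -13,"turn": 0,"jaw": -1},
  {"tx": 0,"ty": 0,"tz": -13,"turn": 0,"jaw": -1},
])

```text
time_s: 2.65
position: [0.6017, -0.3555, 0.1832]
tool_rot: [[0.142, 0.99, 0.001], [0.99, -0.142, -0.002], [-0.002, 0.001, -1.0]]
ft_force: [0.1, -0.0, -0.7]
grip_width: 0.0472
```

Emit:
apply_moves([
  {"tx": 20,"ty": 1,"tz": -1,"turn": -36,"jaw": -1},
  {"tx": 20,"ty": 1,"tz": -1,"turn": -36,"jaw": -1},
  {"tx": 20,"ty": 1,"tz": -1,"turn": -36,"jaw": -1},
  {"tx": 20,"ty": 1,"tz": -1,"turn": -36,"jaw": -1},
  {"tx": 20,"ty": 1,"tz": -1,"turn": -36,"jaw": -1},
])

```text
time_s: 3.07
position: [0.6399, -0.1559, 0.193]
tool_rot: [[-0.47, 0.882, 0.001], [0.882, 0.47, -0.001], [-0.001, 0.0, -1.0]]
ft_force: [1.6, -0.0, -1.5]
grip_width: 0.0472
```

```bash
cat >> h.py <<'E'
def go(x,y,z,yaw):
    "shift in tool axes (cm) and turn to reach TCP xyz with tool-y yaw (deg)"
    s=telemetry.observe();T=s['tool_rot'];v=T.T@(np.array([x,y,z])-s['position'])*100
    a=np.degrees(np.arctan2(T[1,1],T[0,1])); print('t',s['time_s'],'pos',s['position'].round(4),'shift',v.round(2),'yaw',a.round(2),'turn',round(-((yaw-a+180)%360-180),2),'w',s['grip_width'].round(4),'F',s['ft_force'].round(1))
E
python3 -c "
from h import *
go(.687,.0965,.19,74.4)"
```

```text
Traceback (most recent call last):
  File "h.py", line 22, in go
    a=np.degrees(np.arctan2(T[1,1],T[0,1])); print('t',s['time_s'],'pos',s['position'].round(4),'shift',v.round(2),'yaw',a.round(2),'turn',round(-((yaw-a+180)%360-180),2),'w',s['grip_width'].round(4),'F',s['ft_force'].round(1))
                                                                                                                                                                               ^^^^^^^^^^^^^^^^^^^^^
AttributeError: 'float' object has no attribute 'round'
```

Emit:
apply_moves([
  {"tx": 17,"ty": 13.5,"tz": -2,"turn": -46,"jaw": -1},
  {"tx": 17,"ty": 13.5,"tz": -2,"turn": -46,"jaw": -1},
  {"tx": 17,"ty": 13.5,"tz": -2,"turn": -46,"jaw": -1},
  {"tx": 17,"ty": 13.5,"tz": -2,"turn": -46,"jaw": -1},
  {"tx": 17,"ty": 13.5,"tz": -2,"turn": -46,"jaw": -1},
])

```text
time_s: 3.48
position: [0.6766, 0.0473, 0.2116]
tool_rot: [[-0.897, 0.441, 0.0], [0.441, 0.897, -0.001], [-0.001, -0.001, -1.0]]
ft_force: [1.1, -0.5, -2.0]
grip_width: 0.047
```

```bash
sed -i "s/s\['grip_width'\].round(4)/round(s['grip_width'],4)/" h.py
python3 -c "
from h import *
go(.687,.0965,.19,74.4)"
```

```text
t 3.4833 pos [0.6766 0.0473 0.2116] shift [1.24 4.88 2.16] yaw 63.81 turn -10.59 w 0.047 F [ 1.1 -0.5 -2. ]
```

Emit:
apply_moves([
  {"tx": 1.2,"ty": 4.9,"tz": 0,"turn": -10.5,"jaw": -1},
  {"tx": 1.2,"ty": 4.9,"tz": 0,"turn": -10.5,"jaw": -1},
  {"tx": 1.2,"ty": 4.9,"tz": 0,"turn": -10.5,"jaw": -1},
  {"tx": 1.2,"ty": 4.9,"tz": 0,"turn": -10.5,"jaw": -1},
])

```text
time_s: 3.82
position: [0.6872, 0.0969, 0.211]
tool_rot: [[-0.963, 0.271, -0.001], [0.271, 0.963, -0.002], [0.0, -0.002, -1.0]]
ft_force: [-1.1, -0.2, -2.3]
grip_width: 0.0473
```

```bash
python3 - <<'E'
from h import *
save('wrist','w2')
go(.687,.0965,.19,74.4)
E
```

```text
t 3.8667 pos [0.6872 0.0958 0.2111] shift [0.04 0.06 2.11] yaw 74.18 turn -0.22 w 0.0471 F [ 0.1  0.2 -2.3]
```

View pics/w2.png

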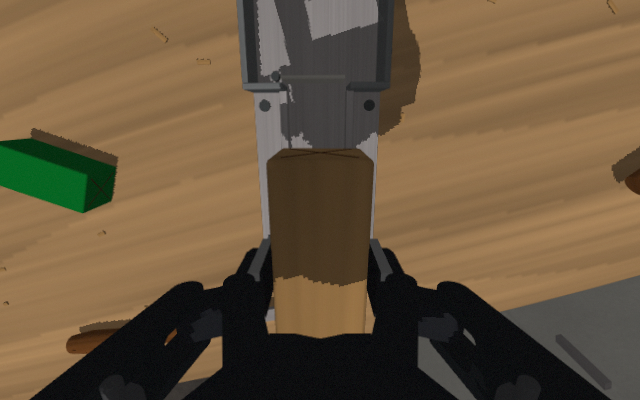

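The wrist view shows the blank held over the tray. The gate wall runs along row 88 from (241,88) to (394,88), the plate edges are near columns 258 and 379, and the gate leaf is at row 76. I'll refine the axis from this view.

```bash
python3 - <<'E'
from h import *
im,d,p=load('w2'); g=np.stack(np.meshgrid(np.arange(640),np.arange(400)),-1).reshape(-1,2)
P=pts(p,g,d).reshape(400,640,3)
R=np.array([[-.963,-.269],[.269,-.963]]); t=np.array([.5906,.1234])
Q=(P[...,:2]-t)@R
# rim: height near wall top
for r in (20,40,60):
    c=np.where((P[r,200:430,2]>.04)&(P[r,200:430,2]<.065))[0]+200
    q=plane(p,[(c.min(),r),(c.max(),r)],.052)[:,:2]; print('rim row',r,c.min(),c.max(),(q-t)@R, P[r,c,2].mean())
sat=cv2.cvtColor(im,cv2.COLOR_RGB2HSV)[...,1]
for r in (105,125,145):
    c=np.where((P[r,230:410,2]>.002)&(sat[r,230:410]<60))[0]+230
    q=plane(p,[(c.min(),r),(c.max(),r)],.006)[:,:2]; print('floor row',r,c.min(),c.max(),(q-t)@R)
for c in (250,258,370,385):
    rr=np.where((P[60:120,c,2]>.04)&(P[60:120,c,2]<.065))[0]+60
    if len(rr): print('wall col',c,rr.min(),rr.max(),((plane(p,[(c,rr.max()+.5)],.052)[:,:2]-t)@R))
# rails
for r in (110,130): print(r,(P[r,255:385:4,2]*1000).round())
# blank in hand: top
m=np.zeros((400,640),bool); m[165:330,265:375]=1; print('held top z',np.median(P[200:270,290:350,2]))
zt=np.median(P[200:270,290:350,2])
for r in (200,230):
    c=np.where(abs(P[r,240:400,2]-zt)<.01)[0]+240; q=plane(p,[(c.min(),r),(c.max(),r)],zt)[:,:2]; print('blank',r,c.min(),c.max(),(q-t)@R)
E
```

```text
rim row 20 238 393 [[ 0.05483294  0.07319424]
 [ 0.05452399 -0.06539619]] 0.04903943676548298
rim row 40 239 392 [[ 0.03842784  0.07342368]
 [ 0.03815176 -0.06548702]] 0.04971599069993418
rim row 60 241 390 [[ 0.02155227  0.07276054]
 [ 0.02131284 -0.06468186]] 0.04918391990708464
floor row 105 255 379 [[-0.01701698  0.07230851]
 [-0.01716044 -0.06569   ]]
floor row 125 256 378 [[-0.03870904  0.07250571]
 [-0.0388201  -0.06574714]]
floor row 145 257 377 [[-0.06118364  0.07273762]
 [-0.06126118 -0.06583137]]
wall col 250 70 89 [[-0.00431676  0.06604018]]
wall col 258 83 89 [[-0.00437441  0.05844202]]
wall col 370 82 88 [[-0.0036435  -0.04731413]]
wall col 385 60 88 [[-0.00357343 -0.06149691]]
110 [ 5.  5.  8.  7.  5.  5.  6. 23. 22.  5.  5.  6.  5.  4.  6.  5.  3.  5.
  6.  7.  6.  7.  5. 22. 24.  6.  6.  6.  8.  5.  5.  6.  2.]
130 [-0.  5.  6.  4.  6.  6.  7. 24. 23.  6.  5.  6.  5.  5.  6.  5.  7.  6.
  6.  6.  6.  5.  6. 22. 24.  4.  6.  6.  5.  5.  6. -1.  1.]
held top z 0.21311986558972748
blank 200 268 371 [[-0.06438183  0.02321814]
 [-0.06437454 -0.02358621]]
blank 230 270 369 [[-0.07912142  0.02307605]
 [-0.07909793 -0.02341803]]
```

```bash
echo "RM=np.array([[-.963,-.269],[.269,-.963]]); TM=np.array([.5877,.1204])" >> h.py; python3 -c "
from h import *
a=RM@[-.1,0]+TM;go(*a,.053,74.4)"
```

```text
t 3.8667 pos [0.6872 0.0958 0.2111] shift [ 0.24 -0.28 15.81] yaw 74.18 turn -0.22 w 0.0471 F [ 0.1  0.2 -2.3]
```

Emit:
apply_moves([
  {"tx": 0.2,"ty": -0.3,"tz": 3,"turn": -0.2,"jaw": -1},
  {"tx": 0.2,"ty": -0.3,"tz": 6,"turn": -0.2,"jaw": -1},
  {"tx": 0.2,"ty": -0.3,"tz": 9,"turn": -0.2,"jaw": -1},
  {"tx": 0.2,"ty": -0.3,"tz": 11,"turn": -0.2,"jaw": -1},
  {"tx": 0.2,"ty": -0.3,"tz": 11,"turn": -0.2,"jaw": -1},
])

```text
time_s: 4.28
position: [0.6822, 0.0913, 0.0962]
tool_rot: [[-0.962, 0.273, -0.01], [0.273, 0.962, -0.001], [0.009, -0.004, -1.0]]
ft_force: [-1.1, 0.4, -2.5]
grip_width: 0.0471
```

```bash
python3 -c "
from h import *
a=RM@[-.1,0]+TM;go(*a,.053,74.4)"
```

```text
t 4.2833 pos [0.6822 0.0913 0.0962] shift [-0.15  0.28  4.32] yaw 74.16 turn -0.24 w 0.0471 F [-1.1  0.4 -2.5]
```

Down in gentle steps.

Emit:
apply_moves([
  {"tx": -0.1,"ty": 0.3,"tz": 1.5,"turn": -0.2,"jaw": -1},
  {"tx": -0.1,"ty": 0.3,"tz": 2.5,"turn": -0.2,"jaw": -1},
  {"tx": -0.1,"ty": 0.3,"tz": 3.2,"turn": -0.2,"jaw": -1},
  {"tx": -0.1,"ty": 0.3,"tz": 3.5,"turn": -0.2,"jaw": -1},
  {"tx": -0.1,"ty": 0.3,"tz": 3.5,"turn": -0.2,"jaw": -1},
])

```text
time_s: 4.7
position: [0.6837, 0.0935, 0.0613]
tool_rot: [[-0.963, 0.27, -0.01], [0.27, 0.963, -0.001], [0.009, -0.004, -1.0]]
ft_force: [-0.1, -0.2, -2.2]
grip_width: 0.047
```

```bash
python3 -c "
from h import *
a=RM@[-.1,0]+TM;go(*a,.053,74.4)"
```

```text
t 4.7 pos [0.6837 0.0935 0.0613] shift [-0.04  0.01  0.83] yaw 74.32 turn -0.08 w 0.047 F [-0.1 -0.2 -2.2]
```

Emit:
apply_moves([
  {"tx": 0,"ty": 0,"tz": 0.3,"turn": 0,"jaw": -1},
  {"tx": 0,"ty": 0,"tz": 0.6,"turn": 0,"jaw": -1},
  {"tx": 0,"ty": 0,"tz": 0.8,"turn": 0,"jaw": -1},
  {"tx": 0,"ty": 0,"tz": 0.9,"turn": 0,"jaw": -1},
  {"tx": 0,"ty": 0,"tz": 0.9,"turn": 0,"jaw": -1},
])

```text
time_s: 5.12
position: [0.6835, 0.0935, 0.0522]
tool_rot: [[-0.963, 0.27, -0.01], [0.27, 0.963, -0.002], [0.009, -0.004, -1.0]]
ft_force: [0.3, 0.2, -1.3]
grip_width: 0.047
```

Emit:
apply_moves([
  {"tx": 0,"ty": 0,"tz": 0.1,"turn": 0,"jaw": -0.2},
  {"tx": 0,"ty": 0,"tz": 0.1,"turn": 0,"jaw": 0.4},
  {"tx": 0,"ty": 0,"tz": 0.1,"turn": 0,"jaw": 0.8},
  {"tx": 0,"ty": 0,"tz": 0,"turn": 0,"jaw": 0.8},
  {"tx": 0,"ty": 0,"tz": 0,"turn": 0,"jaw": 0.8},
])

```text
time_s: 5.53
position: [0.6837, 0.0935, 0.0527]
tool_rot: [[-0.963, 0.27, -0.009], [0.27, 0.963, -0.002], [0.008, -0.004, -1.0]]
ft_force: [0.1, 0.1, 1.0]
grip_width: 0.0767
```

Emit:
apply_moves([
  {"tx": 0,"ty": 0,"tz": -2,"turn": 0,"jaw": 0.8},
  {"tx": 0,"ty": 0,"tz": -5,"turn": 0,"jaw": 0.8},
  {"tx": 0,"ty": 0,"tz": -9,"turn": 0,"jaw": 0.8},
  {"tx": -3,"ty": 0,"tz": -12,"turn": 0,"jaw": 0},
  {"tx": -3,"ty": 0,"tz": -12,"turn": 0,"jaw": -1},
])

```text
time_s: 5.95
position: [0.7187, 0.0842, 0.1809]
tool_rot: [[-0.962, 0.271, 0.007], [0.271, 0.963, -0.003], [-0.008, -0.001, -1.0]]
ft_force: [1.6, -1.0, 0.8]
grip_width: 0.0544
```

```bash
python3 - <<'E'
from h import *
save('wrist','w3')
a=RM@[-.19,0]+TM;go(*a,.12,74.4)
E
```

```text
t 6.0 pos [0.7165 0.0847 0.1768] shift [-5.62 -0.01  5.69] yaw 74.27 turn -0.13 w 0.047 F [ 0.4 -0.1 -0.8]
```

View pics/w3.png

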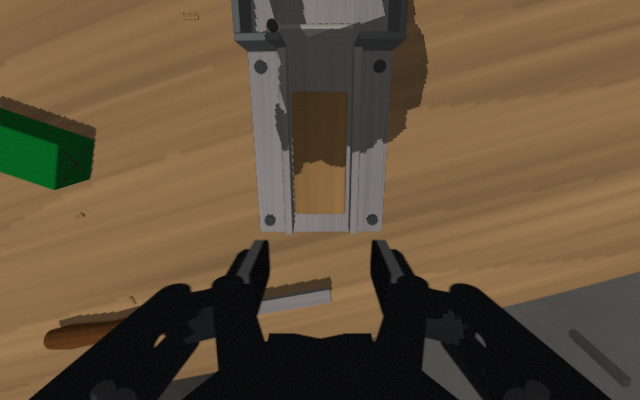

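The wrist view shows the blank flat between the rails, from (293,91) to (349,213), with the gate shut at row 26. Reaching behind it would be near the arm's limit, so I'll check the numbers first.

```bash
python3 - <<'E'
from h import *
im,d,p=load('w3'); g=np.stack(np.meshgrid(np.arange(640),np.arange(400)),-1).reshape(-1,2)
P=pts(p,g,d).reshape(400,640,3); m=np.zeros((400,640),bool); m[80:228,280:360]=1
T=m&(P[...,2]>.04)&(P[...,2]<.07); zt=np.median(P[T][:,2]); uv=np.argwhere(T)[:,::-1]
q=(plane(p,uv,zt)[:,:2]-TM)@RM; r=cv2.minAreaRect(q.astype(np.float32)); print(zt,r)
a=RM@[-.1,0]+TM;go(*a,.053,74.4)
a=RM@[-.175,0]+TM;go(*a,.034,74.4)
E
```

```text
0.05344394427966709 ((-0.10024954378604889, 0.0005129314959049225), (0.04778490960597992, 0.10882452875375748), 89.98428344726562)
t 6.0 pos [0.7165 0.0847 0.1768] shift [ 3.380e+00 -1.000e-02  1.238e+01] yaw 74.27 turn -0.13 w 0.047 F [ 0.4 -0.1 -0.8]
t 6.0 pos [0.7165 0.0847 0.1768] shift [-4.110e+00  1.000e-02  1.428e+01] yaw 74.27 turn -0.13 w 0.047 F [ 0.4 -0.1 -0.8]
```

The blank is at magazine x −0.100 m, y 0.5 mm, aligned, so step 1 is met. I'll regrip it and slide it 4 cm forward for easy reach.

Emit:
apply_moves([
  {"tx": 1.4,"ty": 0,"tz": 1,"turn": 0,"jaw": 0.8},
  {"tx": 1.4,"ty": 0,"tz": 2,"turn": 0,"jaw": 0.8},
  {"tx": 1.4,"ty": 0,"tz": 4,"turn": 0,"jaw": 0.8},
  {"tx": 1.4,"ty": 0,"tz": 6,"turn": 0,"jaw": 0.8},
  {"tx": 1.4,"ty": 0,"tz": 7,"turn": 0,"jaw": 0.8},
])

```text
time_s: 6.42
position: [0.7015, 0.0885, 0.1026]
tool_rot: [[-0.963, 0.271, -0.006], [0.271, 0.963, -0.002], [0.005, -0.003, -1.0]]
ft_force: [0.3, -0.0, -0.4]
grip_width: 0.0768
```

```bash
python3 - <<'E'
from h import *
a=RM@[-.12,0]+TM;go(*a,.053,74.4)
E
```

```text
t 6.4167 pos [0.7015 0.0885 0.1026] shift [-0.2   0.03  4.96] yaw 74.28 turn -0.12 w 0.0768 F [ 0.3 -0.  -0.4]
```

Emit:
apply_moves([
  {"tx": -0.2,"ty": 0,"tz": 2,"turn": 0,"jaw": 0.8},
  {"tx": -0.2,"ty": 0,"tz": 3.5,"turn": 0,"jaw": 0.8},
  {"tx": -0.2,"ty": 0,"tz": 4.5,"turn": 0,"jaw": 0.8},
  {"tx": -0.2,"ty": 0,"tz": 5,"turn": 0,"jaw": 0.8},
  {"tx": -0.2,"ty": 0,"tz": 5,"turn": 0,"jaw": 0.2},
])

```text
time_s: 6.83
position: [0.7027, 0.0879, 0.0514]
tool_rot: [[-0.963, 0.271, -0.008], [0.271, 0.963, -0.002], [0.007, -0.004, -1.0]]
ft_force: [-0.4, 0.8, 0.2]
grip_width: 0.0666
```

Emit:
apply_moves([
  {"tx": 0,"ty": 0,"tz": 0,"turn": 0,"jaw": -1},
  {"tx": 0,"ty": 0,"tz": 0,"turn": 0,"jaw": -1},
  {"tx": 0,"ty": 0,"tz": 0,"turn": 0,"jaw": -1},
  {"tx": 0,"ty": 0,"tz": 0,"turn": 0,"jaw": -1},
  {"tx": 0,"ty": 0,"tz": 0,"turn": 0,"jaw": -1},
], squeeze=20)

```text
time_s: 7.25
position: [0.7031, 0.0879, 0.0523]
tool_rot: [[-0.963, 0.271, -0.006], [0.271, 0.963, -0.002], [0.005, -0.003, -1.0]]
ft_force: [1.1, -0.5, 2.9]
grip_width: 0.0474
```

Emit:
apply_moves([
  {"tx": 1,"ty": 0,"tz": 0,"turn": 0,"jaw": -1},
  {"tx": 2,"ty": 0,"tz": 0,"turn": 0,"jaw": -1},
  {"tx": 3,"ty": 0,"tz": 0,"turn": 0,"jaw": -1},
  {"tx": 4,"ty": 0,"tz": 0,"turn": 0,"jaw": -1},
  {"tx": 4,"ty": 0,"tz": 0,"turn": 0,"jaw": -1},
])

```text
time_s: 7.67
position: [0.6631, 0.0994, 0.0525]
tool_rot: [[-0.963, 0.27, -0.008], [0.27, 0.963, -0.002], [0.007, -0.004, -1.0]]
ft_force: [0.2, -0.1, -1.8]
grip_width: 0.0476
```

```bash
python3 - <<'E'
from h import *
a=RM@[-.08,0]+TM;go(*a,.053,74.4)
E
```

```text
t 7.6667 pos [0.6631 0.0994 0.0525] shift [-0.17 -0.   -0.05] yaw 74.32 turn -0.08 w 0.0476 F [ 0.2 -0.1 -1.8]
```

Emit:
apply_moves([
  {"tx": 0,"ty": 0,"tz": 0,"turn": 0,"jaw": 0},
  {"tx": 0,"ty": 0,"tz": 0,"turn": 0,"jaw": 0.6},
  {"tx": 0,"ty": 0,"tz": 0,"turn": 0,"jaw": 0.6},
  {"tx": 0,"ty": 0,"tz": -2,"turn": 0,"jaw": 0.6},
  {"tx": 0,"ty": 0,"tz": -5,"turn": 0,"jaw": 0.6},
])

```text
time_s: 8.08
position: [0.6626, 0.0992, 0.1003]
tool_rot: [[-0.963, 0.271, -0.014], [0.271, 0.963, -0.002], [0.013, -0.005, -1.0]]
ft_force: [0.2, -0.6, -0.0]
grip_width: 0.0681
```

Emit:
apply_moves([
  {"tx": 0,"ty": 0,"tz": -2,"turn": 0,"jaw": 0.6},
  {"tx": -2,"ty": 0,"tz": -4,"turn": 0,"jaw": 0},
  {"tx": -5,"ty": 0,"tz": -4,"turn": 0,"jaw": -1},
  {"tx": -7.2,"ty": 0,"tz": -4,"turn": 0,"jaw": -1},
  {"tx": -7.2,"ty": 0,"tz": -4,"turn": 0,"jaw": -1},
])

```text
time_s: 8.5
position: [0.7354, 0.0778, 0.1388]
tool_rot: [[-0.962, 0.272, -0.012], [0.272, 0.962, -0.002], [0.011, -0.005, -1.0]]
ft_force: [0.6, 0.0, -0.6]
grip_width: 0.0199
```

```bash
python3 - <<'E'
from h import *
a=RM@[-.15,0]+TM;go(*a,.034,74.4)
save('wrist','w4')
E
```

```text
t 8.5 pos [0.7354 0.0778 0.1388] shift [ 0.26  0.18 10.48] yaw 74.19 turn -0.21 w 0.0199 F [ 0.6  0.  -0.6]
```

View pics/w4.png

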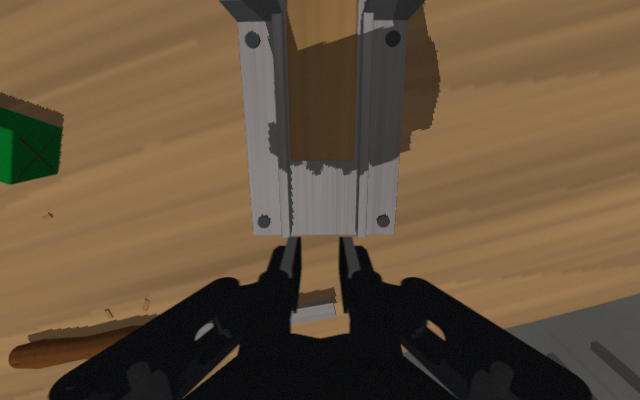

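The blank sits straight between the rails with its rear edge at row 161, and there is open tray behind it. Going down behind it with the jaws shut.

Emit:
apply_moves([
  {"tx": 0.2,"ty": 0.2,"tz": 2.5,"turn": -0.2,"jaw": -1},
  {"tx": 0.2,"ty": 0.2,"tz": 5,"turn": -0.2,"jaw": -1},
  {"tx": 0.2,"ty": 0.2,"tz": 7.5,"turn": -0.2,"jaw": -1},
  {"tx": 0.2,"ty": 0.2,"tz": 9,"turn": -0.2,"jaw": -1},
  {"tx": 0.2,"ty": 0.2,"tz": 9,"turn": -0.2,"jaw": -1},
])

```text
time_s: 8.97
position: [0.7288, 0.0814, 0.0445]
tool_rot: [[-0.963, 0.268, -0.021], [0.268, 0.963, -0.001], [0.02, -0.007, -1.0]]
ft_force: [-0.0, 0.5, 0.5]
grip_width: 0.0004
```

```bash
python3 - <<'E'
from h import *
a=RM@[-.15,0]+TM;go(*a,.034,74.4)
E
```

```text
t 8.9667 pos [0.7288 0.0814 0.0445] shift [-0.38 -0.03  1.04] yaw 74.45 turn 0.05 w 0.0004 F [-0.   0.5  0.5]
```

Emit:
apply_moves([
  {"tx": 0,"ty": 0,"tz": 0.5,"turn": 0,"jaw": -1},
  {"tx": 0,"ty": 0,"tz": 1,"turn": 0,"jaw": -1},
  {"tx": 0,"ty": 0,"tz": 1,"turn": 0,"jaw": -1},
  {"tx": 1,"ty": 0,"tz": 1,"turn": 0,"jaw": -1},
  {"tx": 2,"ty": 0,"tz": 1,"turn": 0,"jaw": -1},
])

```text
time_s: 9.38
position: [0.7096, 0.0866, 0.0358]
tool_rot: [[-0.963, 0.268, -0.019], [0.269, 0.963, -0.001], [0.018, -0.006, -1.0]]
ft_force: [-0.5, -1.0, 0.2]
grip_width: 0.0002
```

```bash
python3 - <<'E'
from h import *
a=RM@[.085,0]+TM;go(*a,.034,74.4)
E
```

```text
t 9.3833 pos [0.7096 0.0866 0.0358] shift [ 2.114e+01 -1.000e-02  5.600e-01] yaw 74.43 turn 0.03 w 0.0002 F [-0.5 -1.   0.2]
```

Emit:
apply_moves([
  {"tx": 1,"ty": 0,"tz": 0,"turn": 0,"jaw": -1},
  {"tx": 2,"ty": 0,"tz": 0.1,"turn": 0,"jaw": -1},
  {"tx": 3,"ty": 0,"tz": 0.1,"turn": 0,"jaw": -1},
  {"tx": 4,"ty": 0,"tz": 0.1,"turn": 0,"jaw": -1},
  {"tx": 5,"ty": 0,"tz": 0.2,"turn": 0,"jaw": -1},
])

```text
time_s: 9.8
position: [0.6629, 0.0997, 0.0366]
tool_rot: [[-0.963, 0.269, -0.013], [0.269, 0.963, -0.002], [0.012, -0.005, -1.0]]
ft_force: [6.3, -2.6, 3.9]
grip_width: -0.0004
```

Emit:
apply_moves([
  {"tx": 1,"ty": 0,"tz": 0,"turn": 0,"jaw": -1},
  {"tx": 2,"ty": 0,"tz": 0,"turn": 0,"jaw": -1},
  {"tx": 3,"ty": 0,"tz": 0,"turn": 0,"jaw": -1},
  {"tx": 4,"ty": 0,"tz": 0.1,"turn": 0,"jaw": -1},
  {"tx": 5,"ty": 0,"tz": 0.1,"turn": 0,"jaw": -1},
])

```text
time_s: 10.22
position: [0.6152, 0.1126, 0.0374]
tool_rot: [[-0.963, 0.269, -0.01], [0.269, 0.963, -0.003], [0.009, -0.006, -1.0]]
ft_force: [1.1, -3.0, -0.5]
grip_width: 0.0002
```

```bash
python3 - <<'E'
from h import *
a=RM@[.085,0]+TM;go(*a,.034,74.4)
save('wrist','w5')
E
```

```text
t 10.2167 pos [0.6152 0.1126 0.0374] shift [11.35  0.02  0.43] yaw 74.4 turn 0.0 w 0.0002 F [ 1.1 -3.  -0.5]
```

View pics/w5.png

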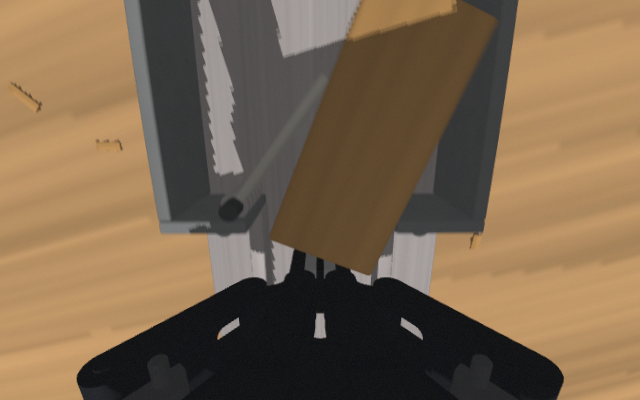

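The blank is in the gateway, yawed about 23° to the right by the gate leaf, which is holding well open. Its rear corners are at (272,237) and (370,272). I'll shift the pusher to the right side of the rear face so the push turns it back, and continue.

Emit:
apply_moves([
  {"tx": -0.7,"ty": 0.4,"tz": 0.2,"turn": 0,"jaw": -1},
  {"tx": -0.7,"ty": 1,"tz": 0.3,"turn": 0,"jaw": -1},
  {"tx": 0.2,"ty": 1,"tz": 0.3,"turn": 0,"jaw": -1},
  {"tx": 1,"ty": 1,"tz": 0.3,"turn": 0,"jaw": -1},
  {"tx": 2,"ty": 1,"tz": 0.3,"turn": 0,"jaw": -1},
])

```text
time_s: 10.68
position: [0.5979, 0.1287, 0.0347]
tool_rot: [[-0.963, 0.268, -0.009], [0.269, 0.963, -0.002], [0.008, -0.005, -1.0]]
ft_force: [2.6, -0.4, -0.0]
grip_width: 0.0001
```

Emit:
apply_moves([
  {"tx": 1,"ty": 0,"tz": 0,"turn": 0,"jaw": -1},
  {"tx": 2,"ty": 0,"tz": 0,"turn": 0,"jaw": -1},
  {"tx": 3,"ty": 0,"tz": 0,"turn": 0,"jaw": -1},
])

```text
time_s: 10.93
position: [0.5696, 0.1372, 0.0353]
tool_rot: [[-0.963, 0.269, -0.007], [0.269, 0.963, -0.002], [0.006, -0.004, -1.0]]
ft_force: [3.3, 0.7, -1.5]
grip_width: -0.0001
```

```bash
python3 - <<'E'
from h import *
a=RM@[.085,0]+TM;go(*a,.034,74.4)
save('wrist','w6')
E
```

```text
t 10.9333 pos [0.5696 0.1372 0.0353] shift [ 6.3  -1.12  0.17] yaw 74.42 turn 0.02 w -0.0001 F [ 3.3  0.7 -1.5]
```

View pics/w6.png

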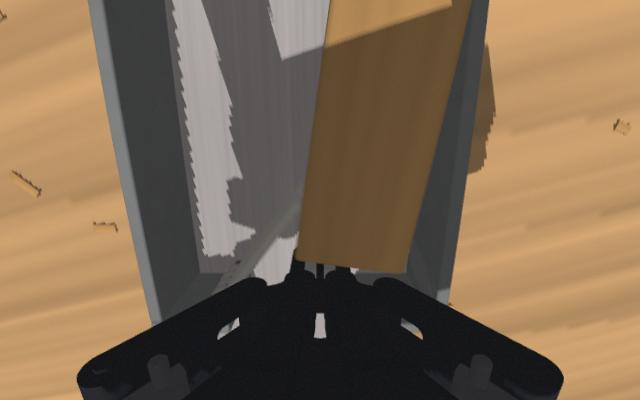

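The blank has straightened to about 8° and lies along the right bay wall, its rear at row 262 and past the opening. Pushing about 7 cm more.

Emit:
apply_moves([
  {"tx": 1,"ty": 0,"tz": 0,"turn": 0,"jaw": -1},
  {"tx": 2,"ty": 0,"tz": 0,"turn": 0,"jaw": -1},
  {"tx": 3,"ty": 0,"tz": 0,"turn": 0,"jaw": -1},
  {"tx": 3.8,"ty": 0,"tz": 0,"turn": 0,"jaw": -1},
  {"tx": 4.5,"ty": 0,"tz": 0,"turn": 0,"jaw": -1},
])

```text
time_s: 11.4
position: [0.5243, 0.1502, 0.0357]
tool_rot: [[-0.963, 0.268, -0.009], [0.268, 0.963, -0.002], [0.008, -0.004, -1.0]]
ft_force: [0.8, -0.2, 0.7]
grip_width: 0.0001
```

Emit:
apply_moves([
  {"tx": 0.8,"ty": 0,"tz": 0,"turn": 0,"jaw": -1},
  {"tx": 1.5,"ty": 0,"tz": 0,"turn": 0,"jaw": -1},
  {"tx": 2,"ty": 0,"tz": 0,"turn": 0,"jaw": -1},
  {"tx": 2.3,"ty": 0,"tz": 0,"turn": 0,"jaw": -1},
  {"tx": 2.3,"ty": 0,"tz": 0,"turn": 0,"jaw": -1},
])

```text
time_s: 11.82
position: [0.5014, 0.1565, 0.0358]
tool_rot: [[-0.964, 0.267, -0.01], [0.268, 0.964, -0.002], [0.009, -0.004, -1.0]]
ft_force: [-1.1, -0.4, -0.2]
grip_width: -0.0001
```

```bash
python3 - <<'E'
from h import *
a=RM@[.09,0]+TM;go(*a,.034,74.4)
E
```

```text
t 11.8167 pos [0.5014 0.1565 0.0358] shift [-0.29 -1.16  0.18] yaw 74.49 turn 0.09 w -0.0001 F [-1.1 -0.4 -0.2]
```

Emit:
apply_moves([
  {"tx": -0.3,"ty": 0,"tz": 0,"turn": 0,"jaw": -1},
  {"tx": -0.3,"ty": 0,"tz": -2,"turn": 0,"jaw": -1},
  {"tx": -0.3,"ty": 0,"tz": -5,"turn": 0,"jaw": -1},
  {"tx": -0.3,"ty": 0,"tz": -9,"turn": 0,"jaw": -1},
  {"tx": -0.3,"ty": 0,"tz": -13,"turn": 0,"jaw": -1},
])

```text
time_s: 12.23
position: [0.5054, 0.1557, 0.167]
tool_rot: [[-0.963, 0.268, -0.012], [0.268, 0.963, -0.002], [0.011, -0.005, -1.0]]
ft_force: [0.8, -0.4, -0.1]
grip_width: -0.0001
```

Emit:
apply_moves([
  {"tx": -4,"ty": 0,"tz": -3,"turn": 0,"jaw": -1},
  {"tx": -8,"ty": 0,"tz": -6,"turn": 0,"jaw": -1},
  {"tx": -12,"ty": 0,"tz": -8,"turn": 0,"jaw": -1},
  {"tx": -13,"ty": 0,"tz": -8,"turn": 0,"jaw": -1},
  {"tx": -13,"ty": 0,"tz": -8,"turn": 0,"jaw": -1},
])

```text
time_s: 12.65
position: [0.636, 0.1188, 0.247]
tool_rot: [[-0.963, 0.27, -0.007], [0.27, 0.963, -0.002], [0.006, -0.004, -1.0]]
ft_force: [0.1, 0.6, 1.2]
grip_width: 0.0001
```

```bash
python3 - <<'E'
from h import *
save('wrist','w7')
im,d,p=load('w7'); g=np.stack(np.meshgrid(np.arange(640),np.arange(400)),-1).reshape(-1,2)
P=pts(p,g,d).reshape(400,640,3); Q=(P[...,:2]-TM)@RM; sat=cv2.cvtColor(im,cv2.COLOR_RGB2HSV)[...,1]
T=(P[...,2]>.04)&(P[...,2]<.065)&(sat>80)&(abs(Q[...,1])<.063)&(Q[...,0]>0)&(Q[...,0]<.259)
T=cv2.morphologyEx(T.astype(np.uint8),cv2.MORPH_OPEN,np.ones((3,3)))>0
zt=np.median(P[T][:,2]); q=(plane(p,np.argwhere(T)[:,::-1],zt)[:,:2]-TM)@RM
print(zt,P[T][:,2].std(),cv2.minAreaRect(q.astype(np.float32)))
L=(P[...,2]>.03)&(P[...,2]<.06)&(sat<70)&(abs(Q[...,1])<.028)&(Q[...,0]>-.02)&(Q[...,0]<.08); print('leaf',L.sum(),Q[L].min(0),Q[L].max(0), np.degrees(np.arctan(np.polyfit(Q[L][:,1],Q[L][:,0],1)[0])))
E
```

```text
0.05322044613741367 0.0021393229724399093 ((0.1190066710114479, -0.03911098837852478), (0.03548169136047363, 0.04690072312951088), 0.19647817313671112)
leaf 244 [ 0.00332759 -0.02762712] [0.00744722 0.02777923] -0.0890794805683895
```

View pics/w7.png

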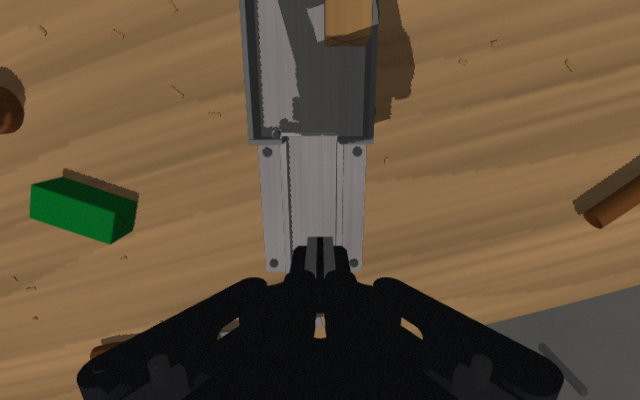

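The gate leaf is straight across the opening at row 135, fitting to about 0.1°. The blank lies in the bay with its rear edge at (325–370, 40). One numeric check of the whole blank and the bystanders from the scene camera, then I'll hand in.

```bash
python3 - <<'E'
from h import *
im,d,p=save('scene','scene9'); g=np.stack(np.meshgrid(np.arange(640),np.arange(400)),-1).reshape(-1,2)
P=pts(p,g,d).reshape(400,640,3)
sat=cv2.cvtColor(im,cv2.COLOR_RGB2HSV)[...,1]; Q=(P[...,:2]-TM)@RM
T=(P[...,2]>.045)&(P[...,2]<.065)&(sat>80)&(abs(Q[...,1])<.062)&(Q[...,0]>.02)&(Q[...,0]<.25)
print('blank',T.sum(),cv2.minAreaRect(Q[T].astype(np.float32)))
for n,(a,b,c,e) in dict(round=(262,292,132,170),tin=(438,472,183,220)).items():
    m=np.zeros((400,640),bool);m[c:e,a:b]=1;m&=(P[...,2]>.012)&(P[...,2]<.15);zt=np.percentile(P[m][:,2],95);T=m&(P[...,2]>zt-.008)
    print(n,zt,cv2.minAreaRect(plane(p,np.argwhere(T)[:,::-1],zt)[:,:2].astype(np.float32)))
close_job()
E
```

```text
blank 456 ((0.1583758294582367, -0.038499824702739716), (0.0466451421380043, 0.11713968962430954), 89.9089126586914)
round 0.09459639158637473 ((0.44308507442474365, -0.2629851996898651), (0.05918223038315773, 0.06223593279719353), 77.73103332519531)
tin 0.06320319874156155 ((0.4106624126434326, 0.2983020544052124), (0.0785747766494751, 0.070564866065979), 38.46182632446289)
the job is handed in; nothing more can be done
```

The blank is in the holding bay with the gate shut behind it, and the job is handed in (no verdict is reported) after about 13 s of the 59 s allowed. I set it on the tray at magazine x −0.100 m, y 0.5 mm. Then I regripped it, slid it 4 cm forward to stay within reach, and pushed it through the gate with the jaws shut.

- **On the way:** the gate leaf turned the blank about 23° in the gateway. Pushing on the right side of its rear straightened it along the right bay wall. I judged the gate to be well past 0.5 rad at that point from one wrist picture, not from a measured angle.
- **Blank at the end:** its centre is at x ≈ 0.158 m, y ≈ −0.038 m, its top is at 0.053 m (flat on the floor), and it lies within about 0.1° of the magazine axis.
- **Gate and arm:** the gate leaf is straight across the opening to within about 0.1°, and the arm is clear of everything.
- **Bystanders:** the round blank and the tin measured within 2 and 4 mm of where they started, which is measuring noise.
- **Disagreement:** my first magazine position from the scene camera was about 4 mm off. I corrected it from the wrist view before placing the blank.

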